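# Dress the label spindle and hold the sprung cover at its pointer

## Task

Get the jar labeller ready for a new roll: thread the wide flat ring down the spindle post first, then the tall narrow collar on top of it, each fully home. Then lift the sprung cover (it has a bow handle) until the pin on its side lines up with the tip of the preset pointer beside it, and finish while still holding it steady there so that I can feed the labels in. Leave the pointer as it is set, and do not disturb the jars, the glue bottle or the wrench.

Things in the scene. Friction and masses are not known exactly. Their poses are not given: they have to be found in the camera images.
- flange: Wide flat aluminium ring: 60 mm outside diameter, 24 mm hole, 14 mm high, about 90 g. Lies flat and loose on the table at the start. Origin: centre of its underside, z up along the hole.
- collar: Tall narrow aluminium collar: 40 mm outside diameter, 24 mm hole, 26 mm high, about 57 g. Stands loose on the table at the start. Origin: centre of its underside, z up along the hole.
- flange_center (a point): Middle of the flat ring, on the hole's axis at half height (7 mm above its underside).
- collar_center (a point): Middle of the collar, on the hole's axis at half height (13 mm above its underside).
- labeller: Fixed grey bench labeller. Origin on the table, its z up, its x pointing away from the operator's (robot's) side; it is turned up to 0.25 rad. Bed: x -100 to 100 mm, y -160 to 20 mm, top 40 mm above the table, carrying the spindle. Drive housing: x -100 to 100, y 20 to 180 mm, 80 mm high, open on top and closed by the cover.
- spindle_foot (a point): Foot of the upright steel spindle post, on its axis, at the bed's top face (40 mm above the table; labeller frame x 0, y -80 mm). The post is 20 mm in diameter and stands 50 mm above the bed; its top 6 mm tapers to 14 mm. A ring that is fully home lies flat: the flange on the bed, the collar on the flange.
- cover: Aluminium housing cover, 200 x 160 x 8 mm. Origin on the hinge axis, at the middle of its far (+x) edge, 84 mm above the table. Closed (as at the start): axes parallel to the labeller's, the cover runs to its -x. Opening, up to 1.4 rad, is a positive turn about y, raising the near edge. Spring and weight (300 g) pull it shut with 0.6 to 0.9 N m; it falls shut if let go.
- cover_handle (a point): Middle of the grip bar of the black bow handle on the cover: round, 12 mm in diameter, 88 mm clear between its two legs, parallel to the hinge axis; in the cover frame 170 mm to -x and 44 mm up (its centre is 40 mm above the cover's top face, free below). The bar can turn between the finger pads while the cover swings.
- cover_pin (a point): Outer end of the cover's index pin, a steel stub 8 mm in diameter and 12 mm long on the cover's +y side edge; 170 mm from the hinge towards -x, 92 mm to +y, at hinge height in the cover frame.
- pointer: Preset pointer: dark steel flat bar 170 mm long, 6 mm thick, 12 mm deep with a 5 mm tip, slanting up beside the cover's +y side, 98 mm from the cover's middle. Pivots about the cover's hinge axis; set 0.4 to 0.75 rad above the closed cover, different each time. Origin on the hinge axis at the cover's middle; the bar runs to its -x, with a small round counterweight 28 mm to +x.
- pointer_tip (a point): Point on the inner face of the pointer's tip, 170 mm from the hinge axis. When the cover is at the pointer's angle, the pin's end is 3 mm from this point, straight across the small gap.
- jar_a: Full sealed jar with orange contents and black lid, 69 mm diameter, 112 mm high, standing on the table; origin at the centre of its underside. Leave alone.
- jar_b: Another jar like it. Leave alone.
- glue: White squeeze bottle with a nozzle, 52 mm diameter, 150 mm high, standing; origin at the centre of its underside. Leave alone.
- wrench: Steel wrench, 160 mm long, lying on the table, its length along its x; origin at its middle, on the underside. Leave alone.
Things that resemble listed ones, but are neither listed nor needed, are in the scene too. Leave any black look-alike of the flange alone.

How it is judged:
On the way, in this order (a step that is already met when the one before it is completed fails the run):
1. the wide flat ring is home on the spindle, let go, before the collar (horizontal distance between flange_center and spindle_foot below 0.005 m and z of flange_center in the frame of spindle_foot between 0.004 and 0.01 m and contact force between the fingers and flange below 0.3 N and not (horizontal distance between collar_center and spindle_foot below 0.005 m and z of collar_center in the frame of spindle_foot between 0.024 and 0.03 m)), for 0.2 s.
2. the collar is home on top of the flat ring, let go (horizontal distance between each of flange_center, collar_center and spindle_foot below 0.005 m and z of flange_center in the frame of spindle_foot between 0.004 and 0.01 m and z of collar_center in the frame of spindle_foot between 0.024 and 0.03 m and contact force between the fingers and collar below 0.3 N), for 0.2 s.
3. the cover is held by the fingers with its pin at the pointer's tip (distance between cover_pin and pointer_tip below 0.013 m and angular speed of cover below 0.15 rad/s and contact force between the fingers and cover above 2 N), for 0.3 s.
At the end, for the whole second after the job is handed in: Both rings lie home on the spindle (centres within 3 mm of full depth and 5 mm of the axis), the flat one below; the fingers carry the cover (more than 2 N) with its pin's end within 13 mm of the pointer tip's site (about 4 degrees), not moving (all of step 3 and horizontal distance between each of flange_center, collar_center and spindle_foot below 0.005 m and z of flange_center in the frame of spindle_foot between 0.004 and 0.01 m and z of collar_center in the frame of spindle_foot between 0.024 and 0.03 m); the arm keeps its last pose, push and grip.
It fails at once if the pointer is knocked out of its setting (its tip moves more than 8 mm) (distance of pointer_tip from where it was at the start of the episode above 0.008 m).
It fails at once if a jar, the glue bottle or the wrench is moved more than 30 mm or tipped over (distance of any of jar_a, jar_b, glue, wrench from where it was at the start of the episode above 0.03 m or angle between any of jar_a, jar_b, glue's own z axis and vertical above 0.4 rad).
It also fails if it takes over 67 s, if anything falls off the work surface, if the arm or the gripper's body presses on something with over 40 N, if the wrist force passes 120 N, or if a joint passes its speed limit or range.

## Robot

A 7-joint arm with a two-finger parallel gripper is mounted at the origin on the work surface. World frame = base frame: x ahead of the robot, y to its left, z up, the work surface at z = 0. Lengths are in m, angles in rad, forces in N, time in s.
With the tool pointing down it reaches from about 0.4 to 0.85 m from the base axis. Payload 10.4 kg.
Tool frame: the origin (TCP) lies between the finger pads; the fingertips stand r.nose_length ahead of it and the grasp point (between the pads) lies 6 mm ahead of it (r.nose_length is the distance from the TCP to the fingertips, in m); z points along the fingers, x is the direction in which the jaws open and shut, and the axes are right-handed (so a half turn about z gives the same grasp; the last joint's range is limited). The gripper opens to 87 mm and grips with 3 to 60 N. Pads are 19 mm wide; open, the fingers measure 117 mm over their backs; the gripper's body (75 mm by 190 mm) begins 51 mm behind the grasp point.
Start: joints at [1.104, 0.332, -0.065, 1.46, 0.022, 1.35, -0.088], TCP at [0.268, -0.564, 0.248] pointing down, gripper open.
Joint ranges: [-2.6, 2.6], [-0.5, 2.12], [-1.47, 1.34], [0.16, 2.42], [-1.27, 4.41], [0.06, 2.06], [-2.6, 2.6]. Speed limits (rad/s): [2.22, 2.22, 2.79, 2.79, 3.14, 3.14, 3.14].

## Interface

Orientations are given as a unit quaternion [x, y, z, w].
In Python, from bench import r gives the robot as it stands. The module is installed in compiled form; this text tells all that it offers.
- The arm moves only by the shell command python3 -m creep 'ROWS' [OPENING] [FORCE]. ROWS is JSON, a list of rows, each an object of numbers: "x", "y", "z": the shift along the world's x, y, z in m; "spin": the turn about the world's z in degrees. In form: [{"x": .., "y": .., "z": .., "spin": ..}, ...]. A call has 1 to 12 rows; each row is the pose to reach, as a shift and turn from the pose commanded when the call began; what a row does not reach only later rows make up. A row lasts 1/8 s, in which the tool goes at most 62.5 mm and 10.7 degrees, less where a joint would pass 70% of its speed; a pose out of reach is approached as far as the arm can. A call with a gripper value outside its range is refused whole. OPENING is the finger opening in m, from 0 to 0.087, set as the call begins (- or left out, the last holds). The fingers move at their own pace and stop on an object; FORCE is the grip in N (left out, the last holds). Time passes only in rows, so rows that repeat a pose let the fingers close. It gives the time, the measured TCP pose, the force and the opening at its end, in the units of the state.
- r.read_state(): the state, without advancing time (a new reading comes with each control period).
- r.camera(name): name is "scene" or "top"; returns a dict with "pixels" (420x560x3 uint8, blue, green, red), "z_map" (420x560 float32, m along the optical axis (not along the pixel's ray), 0 where there is no reading), "K" (3x3 intrinsics, pixels), "k1" (the pictures are not rectified: a ray, as slopes to the right and down, at radius r is drawn at 1 + k1 r^2 times it, then the intrinsics apply), "R" (3x3) and "t" (3): a world point X has camera coordinates R X + t. Camera axes: x right, y down, z forward; pixel columns grow to the right and rows downward; lengths in m; the calibration is good to about 2 mm. A picture is of the moment at which its call begins.
- r.close_job(): hands the job in, once; it reports no verdict.
The state is a dict: "time": time; "joint_positions": joint angles; "joint_vel": joint speeds; "joint_torque": joint torques, N m; "ee_pos": TCP position; "eef_rot": TCP orientation; "ft_force": force on the tool from outside, world axes, zero at the start; "torque": the same for the moment, N m; "width": finger opening in m.
Only numpy, scipy, OpenCV 4.12 (cv2) and the standard library are available. Lean on these libraries where they do the work, as an engineer would, in place of code of your own. Each camera call takes 0.05 s, during which the arm holds its last target. There are 200 camera calls.

## Working session

There is one attempt and no reset: what is moved stays moved. The work goes in short steps, Python scripts to look and compute and a shell command to move; the robot and the scene stay as the last step left them, time stands still between calls to the robot, and variables do not carry over. Pictures are saved under pics/ and viewed, about 8 in all and at most 12, crops included, and the job is handed in when it is done.

```bash
mkdir -p pics
cat > h.py <<'E'
import numpy as np, cv2
from bench import r
def cam(n):
    c=r.camera(n); return c
def pts(c):
    "world point per pixel from z_map"
    h,w=c["z_map"].shape; u,v=np.meshgrid(np.arange(w,dtype=float),np.arange(h,dtype=float))
    d=np.array([c["k1"],0,0,0,0],float)
    n=cv2.undistortPoints(np.stack([u,v],-1).reshape(-1,1,2),c["K"],d).reshape(h,w,2)
    z=c["z_map"].astype(float); P=np.dstack([n[...,0]*z,n[...,1]*z,z])
    return (P-c["t"])@c["R"]
def ray(c,uv,zp):
    n=cv2.undistortPoints(np.array(uv,float).reshape(-1,1,2),c["K"],np.array([c["k1"],0,0,0,0],float)).reshape(-1,2)
    D=np.c_[n,np.ones(len(n))]@c["R"]; o=-c["R"].T@c["t"]
    return o+D*((zp-o[2])/D[:,2])[:,None]
def proj(c,X):
    rv=cv2.Rodrigues(c["R"])[0]
    return cv2.projectPoints(np.array(X,float).reshape(-1,1,3),rv,np.array(c["t"],float),c["K"],np.array([c["k1"],0,0,0,0],float))[0].reshape(-1,2)
E
python3 - <<'E'
from h import *
import pickle
for n in("scene","top"):
    c=cam(n); cv2.imwrite(f"pics/{n}0.png",c["pixels"]); pickle.dump(c,open(n+"0.pkl","wb"))
    print(n,c["K"].tolist(),c["k1"],(-c["R"].T@c["t"]).round(3),c["R"].round(3).tolist())
s=r.read_state(); print(s,r.nose_length)
E
```

```text
scene [[432.17809360791915, 0.0, 283.2316957649641], [0.0, 432.17809360791915, 211.02794110297842], [0.0, 0.0, 1.0]] -0.031664550826273126 [ 1.102 -0.847  0.752] [[0.845, 0.533, 0.025], [0.306, -0.445, -0.842], [-0.438, 0.719, -0.539]]
top [[460.92175808342853, 0.0, 284.2936334910006], [0.0, 460.92175808342853, 207.76662766381665], [0.0, 0.0, 1.0]] -0.01636087200093325 [ 0.365 -0.008  1.5  ] [[-0.006, -1.0, -0.012], [-0.987, 0.008, -0.161], [0.161, 0.011, -0.987]]
{'time': 0.1, 'joint_positions': array([ 1.10441695,  0.33281253, -0.06470866,  1.46086214,  0.02158211,
        1.34993049, -0.08848143]), 'joint_vel': array([ 0.00114231, -0.00286379,  0.00036436, -0.00294479,  0.00010867,
       -0.00049177, -0.00097447]), 'joint_torque': array([ 1.42857665e-03, -6.24542284e+01,  2.46919412e-02, -3.90719640e+01,
       -6.12597610e-02,  3.65023187e-02, -9.24802464e-06]), 'ee_pos': array([ 0.26821326, -0.56415975,  0.2468288 ]), 'eef_rot': array([ 8.45397318e-01, -5.34137566e-01, -5.67691022e-04, -3.34562271e-04]), 'ft_force': array([ 0.26017862, -0.09490609,  0.81204701]), 'torque': array([ 0.02120922, -0.01617253,  0.00885039]), 'width': 0.08706773070455158} 0.025
```

View pics/scene0.png

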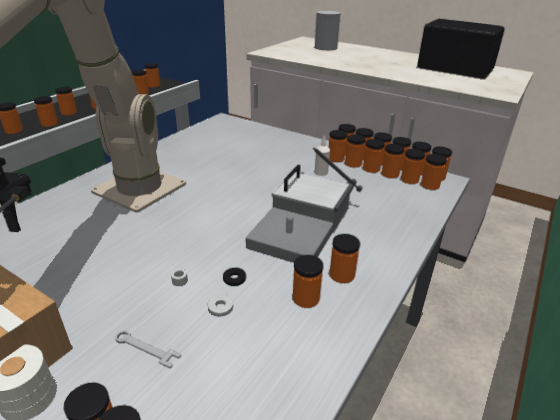

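View pics/top0.png

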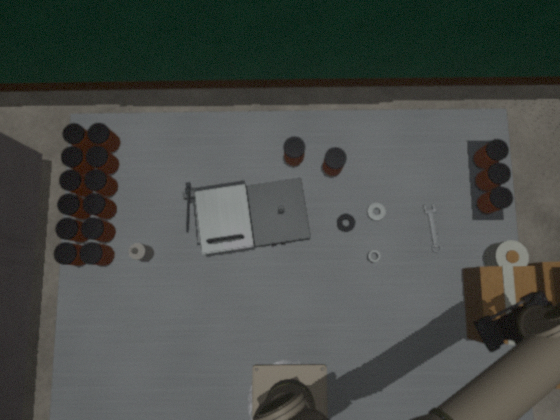

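The scene view shows the flange at (220,306), the collar at (179,278), the black look-alike at (234,276) and the spindle at (290,224). In the top view the flange is at (376,211), the collar at (374,256), the spindle at (281,210), the handle at (225,239) and the pointer at about (188,210).

```bash
cat > m.py <<'E'
from h import *
import pickle,sys
def blob(c,uv,lo,hi,rad=30):
    P=pts(c); h,w=P.shape[:2]; u,v=np.meshgrid(np.arange(w),np.arange(h))
    m=(abs(u-uv[0])<rad)&(abs(v-uv[1])<rad)&(P[...,2]>lo)&(P[...,2]<hi)&(c["z_map"]>0)
    n,l,st,ce=cv2.connectedComponentsWithStats(m.astype(np.uint8))
    k=1+np.argmin(np.hypot(*(ce[1:]-uv).T)); return P[l==k],(l==k),P
if __name__=="__main__":
    S=pickle.load(open("scene0.pkl","rb"));T=pickle.load(open("top0.pkl","rb"))
    for nm,c in(("scene",S),("top",T)):
        for k,uv,zt in(("flange",{"scene":(220,306),"top":(376,211)},.014),("collar",{"scene":(179,278),"top":(374,256)},.026),("black",{"scene":(234,276),"top":(346,222)},.014)):
            # bright-object mask, top-face plane
            p,m,_=blob(c,uv[nm],zt-.006,zt+.008,22)
            ct=max(cv2.findContours(m.astype(np.uint8),0,1)[0],key=cv2.contourArea)
            R=ray(c,ct.reshape(-1,2),zt)[:,:2]
            cc,rr=cv2.minEnclosingCircle(R.astype(np.float32)); 
            print(nm,k,len(p),"z",np.median(p[:,2]).round(4),"mid",((p.min(0)+p.max(0))/2).round(4),"ext",np.ptp(p,axis=0).round(3),"circ",np.round(cc,4),round(rr,4))
        uv={"scene":(290,218),"top":(281,210)}[nm]
        p,m,_=blob(c,uv,.05,.1,15); print(nm,"spindle",len(p),p.mean(0).round(4),p.max(0).round(4),p.min(0).round(4))
        t=p[p[:,2]>.085]; print(" top",len(t),t.mean(0).round(4) if len(t) else 0)
        P=pts(c)
        sel=lambda lo,hi:(P[...,2]>lo)&(P[...,2]<hi)&(P[...,0]>.3)&(P[...,0]<.8)&(P[...,1]<.35)&(P[...,1]>-.15)&(c["z_map"]>0)
        for a,lo,hi in(("bed",.035,.045),("cover",.083,.093),("hi",.115,.30)):
            m=sel(lo,hi); n,l,st,ce=cv2.connectedComponentsWithStats(m.astype(np.uint8))
            for k in range(1,n):
                if st[k,4]>25:
                    q=P[l==k]; rc=cv2.minAreaRect(q[:,:2].astype(np.float32)); print(nm,a,st[k,4],ce[k].round(0),q.mean(0).round(4),"rect",np.round(rc[0],4),np.round(rc[1],3),round(rc[2],2),"z",q[:,2].min().round(3),q[:,2].max().round(3))
E
python3 m.py
```

```text
scene flange 362 z 0.015 mid [ 0.5958 -0.2905  0.0135] ext [0.059 0.06  0.011] circ [ 0.5965 -0.292 ] 0.0329
scene collar 131 z 0.0261 mid [ 0.4513 -0.2763  0.0252] ext [0.04 0.04 0.01] circ [ 0.4518 -0.277 ] 0.0236
scene black 299 z 0.0152 mid [ 0.5597 -0.1904  0.0135] ext [0.061 0.06  0.011] circ [ 0.5609 -0.1914] 0.0338
scene spindle 88 [0.5985 0.0143 0.071 ] [0.6063 0.0278 0.0905] [0.5857 0.0076 0.0501]
 top 13 [0.5984 0.0143 0.0878]
scene bed 2624 [292. 231.] [0.6002 0.0291 0.0398] rect [0.5842 0.1065] [0.2   0.339] 8.18 z 0.035 0.045
scene bed 37 [337. 269.] [ 0.7829 -0.0527  0.0403] rect [ 0.7799 -0.0516] [0.009 0.039] 79.92 z 0.035 0.045
scene cover 1771 [315. 191.] [0.5825 0.1928 0.0877] rect [0.5722 0.2093] [0.215 0.19 ] 7.98 z 0.083 0.093
scene cover 57 [338. 254.] [ 0.7806 -0.0511  0.088 ] rect [ 0.7764 -0.0494] [0.012 0.046] 71.95 z 0.083 0.093
scene hi 150 [327. 160.] [0.5659 0.2946 0.1463] rect [0.5681 0.2951] [0.107 0.017] 6.95 z 0.115 0.18
scene hi 99 [291. 174.] [0.5048 0.1764 0.1288] rect [0.5043 0.1841] [0.012 0.108] 5.0 z 0.115 0.136
top flange 214 z 0.0142 mid [ 0.5953 -0.2905  0.015 ] ext [0.059 0.058 0.014] circ [ 0.5963 -0.2889] 0.0319
top collar 79 z 0.0254 mid [ 0.4499 -0.2758  0.0272] ext [0.035 0.039 0.013] circ [ 0.4502 -0.2754] 0.0199
top black 214 z 0.0136 mid [ 0.5596 -0.1898  0.0146] ext [0.06  0.056 0.013] circ [ 0.5594 -0.1902] 0.0301
top spindle 25 [0.5912 0.0187 0.0774] [0.6024 0.0281 0.0933] [0.5849 0.0095 0.0519]
 top 9 [0.5927 0.0184 0.0879]
top bed 2976 [278. 212.] [0.5918 0.0295 0.0396] rect [0.5933 0.0297] [0.2   0.181] 8.04 z 0.035 0.045
top cover 2892 [223. 216.] [0.5722 0.1977 0.0874] rect [0.5698 0.2031] [0.211 0.171] 8.31 z 0.083 0.093
top hi 99 [188. 216.] [0.5652 0.2952 0.1479] rect [0.5664 0.2956] [0.104 0.008] 7.41 z 0.115 0.181
top hi 147 [225. 238.] [0.4997 0.1865 0.1313] rect [0.5003 0.187 ] [0.012 0.111] 8.27 z 0.121 0.14
```

```bash
python3 -m creep '[{"x":0.03,"y":0.04,"z":0.03},{"x":0.06,"y":0.08,"z":0.04},{"x":0.09,"y":0.11,"z":0.04,"spin":9},{"x":0.12,"y":0.14,"z":0.04,"spin":18},{"x":0.16,"y":0.17,"z":0.03,"spin":27},{"x":0.2,"y":0.2,"z":0.02,"spin":36},{"x":0.24,"y":0.23,"z":0,"spin":45},{"x":0.28,"y":0.26,"z":-0.03,"spin":54},{"x":0.31,"y":0.27,"z":-0.06,"spin":63},{"x":0.328,"y":0.274,"z":-0.1,"spin":72.6},{"x":0.328,"y":0.274,"z":-0.12,"spin":72.6},{"x":0.328,"y":0.274,"z":-0.12,"spin":72.6}]' 0.087 20
python3 - <<'E'
from h import *
import pickle
from scipy.spatial.transform import Rotation as Ro
print(Ro.from_quat(r.read_state()["eef_rot"]).as_matrix().round(3).tolist())
# spindle + labeller refinement, pointer angle
S=pickle.load(open("scene0.pkl","rb"));T=pickle.load(open("top0.pkl","rb"))
for n,c in(("scene",S),("top",T)):
    P=pts(c); z=P[...,2]
    m=(P[...,0]>.4)&(P[...,0]<.75)&(P[...,1]<.33)&(P[...,1]>.275)&(z>.1)&(z<.3)&(c["z_map"]>0)
    l=cv2.connectedComponentsWithStats(m.astype(np.uint8)); k=1+np.argmax(l[2][1:,4]); q=P[l[1]==k]
    s=q[:,0]*np.cos(.14)+q[:,1]*np.sin(.14); a=np.polyfit(s,q[:,2],1); i=q[:,2].argmax()
    print(n,"pointer slope",np.arctan(a[0]).round(3),"top pt",q[i].round(3),"residual",np.std(q[:,2]-np.polyval(a,s)).round(4))
for n,c,uv in(("scene",S,(290,224)),("top",T,(281,210))):
    cv2.imwrite(f"pics/sp_{n}.png",cv2.resize(c["pixels"][uv[1]-25:uv[1]+20,uv[0]-25:uv[0]+25],None,fx=8,fy=8,interpolation=cv2.INTER_NEAREST))
a,b=cv2.imread("pics/sp_scene.png"),cv2.imread("pics/sp_top.png"); cv2.imwrite("pics/sp.png",np.hstack([a,b]))
for X in([.595,.0175,.09],[.595,.0175,.04]): print(proj(S,X)-[265,199],proj(T,X)-[256,185])
E
```

```text
[[0.429, -0.903, -0.001], [-0.903, -0.429, 0.001], [-0.001, 0.0, -1.0]]
scene pointer slope -0.574 top pt [0.519 0.287 0.18 ] residual 0.0047
top pointer slope -0.576 top pt [0.515 0.291 0.181] residual 0.0044
[[23.97326561 18.33404052]] [[25.27176287 22.92137835]]
[[23.40685034 33.0113173 ]] [[25.56603059 25.43304488]]invalid input at $[0]: expected keys x, y, z, spin
```

View pics/sp.png

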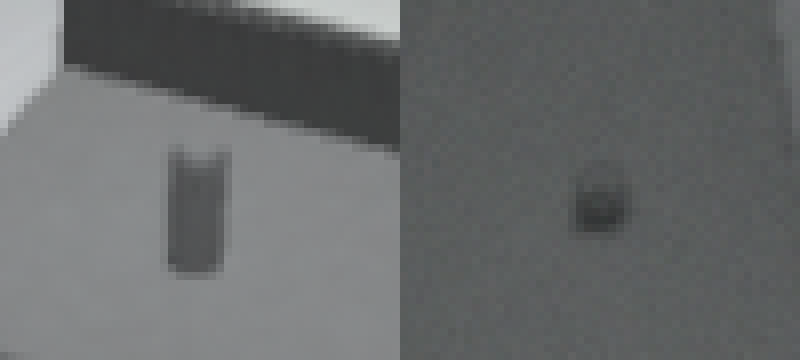

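The zoomed pair shows the spindle axis at crop x ≈ 24 px (scene) and 24.75 px (top). Both match an axis at about (0.595, 0.0185) within 1 px. The move was refused because every row needs all four keys.

```bash
python3 -m creep '[{"x":0.03,"y":0.04,"z":0.03,"spin":0},{"x":0.06,"y":0.08,"z":0.04,"spin":0},{"x":0.09,"y":0.11,"z":0.04,"spin":9},{"x":0.12,"y":0.14,"z":0.04,"spin":18},{"x":0.16,"y":0.17,"z":0.03,"spin":27},{"x":0.2,"y":0.2,"z":0.02,"spin":36},{"x":0.24,"y":0.23,"z":0,"spin":45},{"x":0.28,"y":0.26,"z":-0.03,"spin":54},{"x":0.31,"y":0.27,"z":-0.06,"spin":63},{"x":0.328,"y":0.274,"z":-0.1,"spin":72.6},{"x":0.328,"y":0.274,"z":-0.12,"spin":72.6},{"x":0.328,"y":0.274,"z":-0.12,"spin":72.6}]' 0.087 20
```

```text
time: 1.6
ee_pos: [0.5948, -0.2909, 0.1261]
eef_rot: [0.998, 0.068, -0.001, -0.001]
ft_force: [-0.5, -0.8, 0.3]
width: 0.0868
```

```bash
python3 -m creep '[{"x":0,"y":0,"z":-0.04,"spin":0},{"x":0,"y":0,"z":-0.08,"spin":0},{"x":0,"y":0,"z":-0.097,"spin":0},{"x":0,"y":0,"z":-0.097,"spin":0},{"x":0,"y":0,"z":-0.097,"spin":0}]' && python3 -m creep '[{"x":0,"y":0,"z":0,"spin":0},{"x":0,"y":0,"z":0,"spin":0},{"x":0,"y":0,"z":0,"spin":0},{"x":0,"y":0,"z":0,"spin":0},{"x":0,"y":0,"z":0,"spin":0},{"x":0,"y":0,"z":0,"spin":0}]' 0.04 20
```

```text
time: 2.22
ee_pos: [0.5975, -0.2911, 0.0329]
eef_rot: [0.998, 0.07, 0.001, 0.001]
ft_force: [-0.8, 0.3, 1.2]
width: 0.0869
time: 2.98
ee_pos: [0.5964, -0.2905, 0.0307]
eef_rot: [0.998, 0.07, 0.0, 0.0]
ft_force: [-1.2, -0.3, 3.0]
width: 0.0586
```

```bash
python3 -m creep '[{"x":0,"y":0,"z":0.03,"spin":0},{"x":0,"y":0,"z":0.08,"spin":0},{"x":0,"y":0.03,"z":0.12,"spin":0},{"x":0,"y":0.07,"z":0.12,"spin":0},{"x":0,"y":0.12,"z":0.12,"spin":0},{"x":0,"y":0.17,"z":0.12,"spin":0},{"x":-0.001,"y":0.22,"z":0.12,"spin":0},{"x":-0.001,"y":0.26,"z":0.12,"spin":0},{"x":-0.001,"y":0.29,"z":0.12,"spin":0},{"x":-0.001,"y":0.309,"z":0.12,"spin":0},{"x":-0.001,"y":0.309,"z":0.12,"spin":0},{"x":-0.001,"y":0.309,"z":0.12,"spin":0}]'
python3 - <<'E'
from h import *
from m import blob
c=cam("scene");e=r.read_state()["ee_pos"];print(e)
cv2.imwrite("pics/s2.png",cv2.resize(c["pixels"][140:270,210:390],None,fx=4,fy=4,interpolation=cv2.INTER_CUBIC))
for X in([.595,.0185,.09],[.595,.0185,.04],[e[0],e[1],e[2]-.017],[e[0],e[1],e[2]-.031]): print(((proj(c,X)-[210,140])*4).round(0))
E
```

```text
time: 4.47
ee_pos: [0.5955, 0.0167, 0.1504]
eef_rot: [0.998, 0.069, -0.0, 0.0]
ft_force: [0.3, -0.9, -0.6]
width: 0.0588
[0.59550674 0.01658785 0.15039753]
[[317. 309.]]
[[314. 367.]]
[[318. 257.]]
[[317. 274.]]
```

View pics/s2.png

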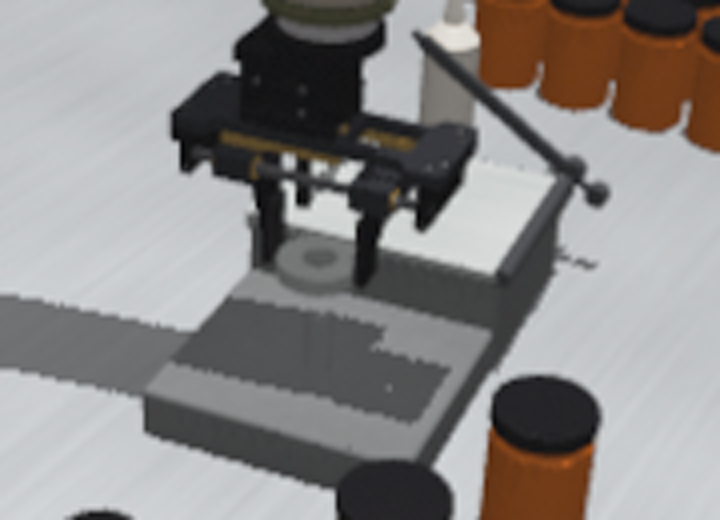

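The crop shows the flange gripped with its hole at (320,258), over the spindle axis at u ≈ 317. That is about 0.8 px off at full scale, so it is aligned. Next I lower it and watch the force.

```bash
python3 -m creep '[{"x":0,"y":0.001,"z":-0.02,"spin":0},{"x":0,"y":0.001,"z":-0.03,"spin":0},{"x":0,"y":0.001,"z":-0.038,"spin":0},{"x":0,"y":0.001,"z":-0.044,"spin":0},{"x":0,"y":0.001,"z":-0.044,"spin":0},{"x":0,"y":0.001,"z":-0.044,"spin":0}]'
```

```text
time: 5.28
ee_pos: [0.5956, 0.0196, 0.107]
eef_rot: [0.998, 0.07, 0.0, 0.0]
ft_force: [0.4, 0.1, -0.4]
width: 0.0588
```

```bash
python3 -m creep '[{"x":0,"y":0,"z":-0.012,"spin":0},{"x":0,"y":0,"z":-0.024,"spin":0},{"x":0,"y":0,"z":-0.032,"spin":0},{"x":0,"y":0,"z":-0.036,"spin":0},{"x":0,"y":0,"z":-0.036,"spin":0},{"x":0,"y":0,"z":-0.036,"spin":0}]'
```

```text
time: 6.02
ee_pos: [0.5954, 0.0196, 0.0707]
eef_rot: [0.998, 0.07, 0.0, -0.0]
ft_force: [-1.7, 0.1, 1.8]
width: 0.0587
```

```bash
python3 -m creep '[{"x":0,"y":0,"z":0,"spin":0},{"x":0,"y":0,"z":0,"spin":0},{"x":0,"y":0,"z":0,"spin":0},{"x":0,"y":0,"z":0,"spin":0},{"x":0,"y":0,"z":0.02,"spin":0},{"x":0,"y":0,"z":0.06,"spin":0},{"x":0,"y":0,"z":0.11,"spin":0},{"x":-0.02,"y":-0.04,"z":0.12,"spin":0},{"x":-0.05,"y":-0.09,"z":0.12,"spin":0},{"x":-0.07,"y":-0.14,"z":0.12,"spin":0},{"x":-0.09,"y":-0.19,"z":0.12,"spin":0},{"x":-0.12,"y":-0.24,"z":0.1,"spin":0}]' 0.087
python3 - <<'E'
from h import *
from m import blob
import cv2
c=cam("scene")
P=pts(c); q=P[(np.hypot(P[...,0]-.595,P[...,1]-.0185)<.045)&(P[...,2]>.048)&(P[...,2]<.06)]
print("flange",len(q),q.mean(0).round(4),((q.max(0)+q.min(0))/2).round(4),np.median(q[:,2]))
E
```

```text
time: 7.52
ee_pos: [0.4761, -0.2222, 0.1733]
eef_rot: [0.998, 0.07, 0.002, 0.001]
ft_force: [1.5, -1.0, -0.3]
width: 0.0871
flange 188 [0.5998 0.0127 0.0534] [0.5976 0.0175 0.0538] 0.05363980917931577
```

```bash
python3 -m creep '[{"x":-0.025,"y":-0.055,"z":-0.03,"spin":0},{"x":-0.025,"y":-0.055,"z":-0.07,"spin":0},{"x":-0.025,"y":-0.055,"z":-0.11,"spin":0},{"x":-0.025,"y":-0.055,"z":-0.138,"spin":0},{"x":-0.025,"y":-0.055,"z":-0.138,"spin":0},{"x":-0.025,"y":-0.055,"z":-0.138,"spin":0}]' && python3 -m creep '[{"x":0,"y":0,"z":0,"spin":0},{"x":0,"y":0,"z":0,"spin":0},{"x":0,"y":0,"z":0,"spin":0},{"x":0,"y":0,"z":0,"spin":0},{"x":0,"y":0,"z":0,"spin":0},{"x":0,"y":0,"z":0,"spin":0},{"x":0,"y":0,"z":0,"spin":0},{"x":0,"y":0,"z":0,"spin":0}]' 0.025 20
```

```text
time: 8.32
ee_pos: [0.4515, -0.2758, 0.0344]
eef_rot: [0.998, 0.07, 0.001, 0.001]
ft_force: [0.3, 0.4, -0.4]
width: 0.0869
time: 9.32
ee_pos: [0.4504, -0.2755, 0.0326]
eef_rot: [0.998, 0.07, 0.0, -0.0]
ft_force: [-1.0, -0.8, -0.0]
width: 0.0394
```

```bash
python3 -m creep '[{"x":0,"y":0,"z":0.03,"spin":0},{"x":0,"y":0,"z":0.08,"spin":0},{"x":0.01,"y":0.02,"z":0.12,"spin":0},{"x":0.03,"y":0.06,"z":0.12,"spin":0},{"x":0.05,"y":0.11,"z":0.12,"spin":0},{"x":0.075,"y":0.16,"z":0.12,"spin":0},{"x":0.1,"y":0.21,"z":0.12,"spin":0},{"x":0.125,"y":0.26,"z":0.12,"spin":0},{"x":0.14,"y":0.285,"z":0.12,"spin":0},{"x":0.145,"y":0.2945,"z":0.12,"spin":0},{"x":0.145,"y":0.2945,"z":0.12,"spin":0},{"x":0.145,"y":0.2945,"z":0.12,"spin":0}]'
python3 - <<'E'
from h import *
c=cam("scene");e=r.read_state()["ee_pos"];print(e)
cv2.imwrite("pics/s3.png",cv2.resize(c["pixels"][140:270,210:390],None,fx=4,fy=4,interpolation=cv2.INTER_CUBIC))
for X in([.595,.0185,.09],[e[0],e[1],e[2]-.0066],[e[0],e[1],e[2]-.0326]): print(((proj(c,X)-[210,140])*4).round(0))
E
```

```text
time: 10.82
ee_pos: [0.595, 0.0171, 0.1525]
eef_rot: [0.998, 0.069, -0.0, 0.0]
ft_force: [-0.5, 0.2, -0.3]
width: 0.0397
[0.59504959 0.01722781 0.15255014]
[[317. 309.]]
[[318. 241.]]
[[317. 273.]]
```

View pics/s3.png

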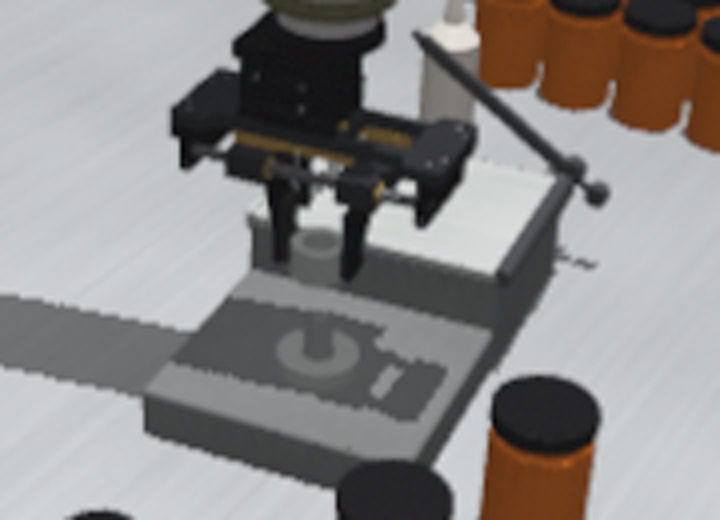

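The flange is flat on the bed around the post at (318,352), and the collar is held above it with its hole at (320,241). Lowering it now.

```bash
python3 -m creep '[{"x":0,"y":0,"z":-0.02,"spin":0},{"x":0,"y":0,"z":-0.03,"spin":0},{"x":0,"y":0,"z":-0.036,"spin":0},{"x":0,"y":0,"z":-0.042,"spin":0},{"x":0,"y":0,"z":-0.042,"spin":0},{"x":0,"y":0,"z":-0.042,"spin":0}]' && python3 -m creep '[{"x":0,"y":0,"z":-0.01,"spin":0},{"x":0,"y":0,"z":-0.018,"spin":0},{"x":0,"y":0,"z":-0.023,"spin":0},{"x":0,"y":0,"z":-0.025,"spin":0},{"x":0,"y":0,"z":-0.025,"spin":0}]'
```

```text
time: 11.62
ee_pos: [0.5956, 0.0191, 0.1109]
eef_rot: [0.998, 0.07, 0.0, -0.0]
ft_force: [0.2, -0.4, -0.2]
width: 0.0394
time: 12.25
ee_pos: [0.5952, 0.019, 0.0865]
eef_rot: [0.998, 0.07, -0.0, 0.0]
ft_force: [-6.2, -1.6, 11.8]
width: 0.0398
```

```bash
python3 -m creep '[{"x":0,"y":0,"z":0,"spin":0},{"x":0,"y":0,"z":0,"spin":0},{"x":0,"y":0,"z":0,"spin":0},{"x":0,"y":0,"z":0,"spin":0},{"x":0,"y":0,"z":0.02,"spin":0},{"x":0,"y":0,"z":0.07,"spin":0},{"x":0,"y":0,"z":0.12,"spin":0},{"x":-0.02,"y":0.04,"z":0.13,"spin":0},{"x":-0.045,"y":0.08,"z":0.13,"spin":0},{"x":-0.07,"y":0.13,"z":0.13,"spin":0},{"x":-0.094,"y":0.168,"z":0.13,"spin":0},{"x":-0.094,"y":0.168,"z":0.12,"spin":0}]' 0.087
python3 - <<'E'
from h import *
c=cam("scene")
P=pts(c); d=np.hypot(P[...,0]-.595,P[...,1]-.0185)
for lo,hi,R in((.048,.06,.045),(.074,.1,.035)):
    q=P[(d<R)&(P[...,2]>lo)&(P[...,2]<hi)]
    print(len(q),((q.max(0)+q.min(0))/2).round(4),np.percentile(q[:,2],[10,50,90]).round(4))
q=P[(d>.012)&(d<.02)&(P[...,2]>.074)];print("collar top",np.median(q[:,2]),len(q))
cv2.imwrite("pics/s4.png",cv2.resize(c["pixels"][120:270,210:390],None,fx=4,fy=4,interpolation=cv2.INTER_CUBIC))
E
```

```text
time: 13.75
ee_pos: [0.4999, 0.1912, 0.2079]
eef_rot: [0.997, 0.073, 0.002, -0.001]
ft_force: [0.1, -0.6, -0.7]
width: 0.087
133 [0.5978 0.0155 0.0536] [0.0499 0.0536 0.0569]
108 [0.5967 0.0191 0.0815] [0.0762 0.0798 0.0847]
collar top 0.07964954214376149 58
```

View pics/s4.png

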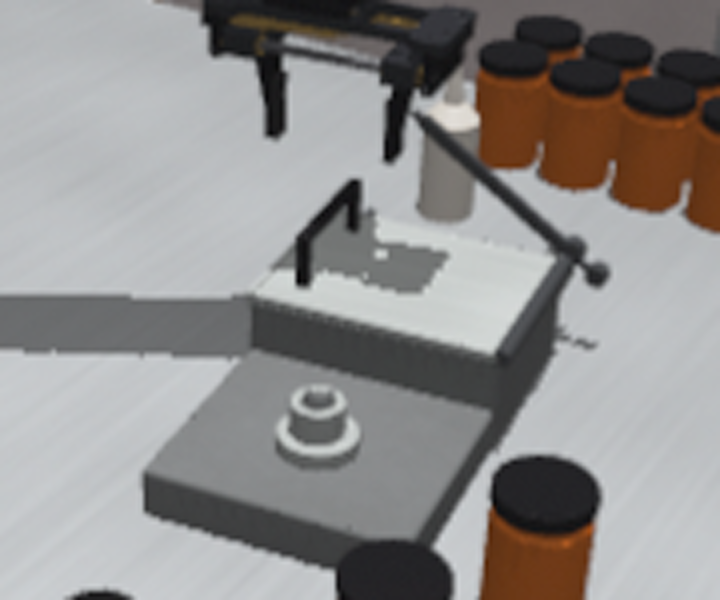

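The collar sits home on the flange (top measured 79.6 mm, expected 80). The gripper hangs above the handle bar, which runs from (300,240) to (355,185).

```bash
python3 -m creep '[{"x":0,"y":0,"z":-0.02,"spin":0},{"x":0,"y":0,"z":-0.05,"spin":0},{"x":0,"y":0,"z":-0.072,"spin":0},{"x":0,"y":0,"z":-0.072,"spin":0},{"x":0,"y":0,"z":-0.072,"spin":0}]' && python3 -m creep '[{"x":0,"y":0,"z":0,"spin":0},{"x":0,"y":0,"z":0,"spin":0},{"x":0,"y":0,"z":0,"spin":0},{"x":0,"y":0,"z":0,"spin":0},{"x":0,"y":0,"z":0,"spin":0},{"x":0,"y":0,"z":0,"spin":0},{"x":0,"y":0,"z":0,"spin":0},{"x":0,"y":0,"z":0,"spin":0},{"x":0,"y":0,"z":0,"spin":0},{"x":0,"y":0,"z":0,"spin":0}]' 0.0 30
```

```text
time: 14.42
ee_pos: [0.5022, 0.1866, 0.1347]
eef_rot: [0.998, 0.069, 0.001, -0.0]
ft_force: [0.7, -0.1, 0.6]
width: 0.0871
time: 15.68
ee_pos: [0.5006, 0.1869, 0.1333]
eef_rot: [0.998, 0.07, -0.001, 0.0]
ft_force: [-4.1, -2.0, 2.8]
width: 0.0114
```

```bash
python3 -c "
import numpy as np
a0=np.arctan2(44,170);R=np.hypot(170,44)
for t in np.linspace(0,.575,13): 
  dx=R*(np.cos(a0)-np.cos(a0+t)); dz=R*(np.sin(a0+t)-np.sin(a0)); print(round(t,3),(np.array([dx*.990,dx*.139,dz])).round(1))"
```

```text
0.0 [0. 0. 0.]
0.048 [2.3 0.3 8.1]
0.096 [ 4.9  0.7 16.1]
0.144 [ 8.   1.1 23.9]
0.192 [11.4  1.6 31.6]
0.24 [15.1  2.1 39.1]
0.288 [19.3  2.7 46.4]
0.335 [23.7  3.3 53.5]
0.383 [28.5  4.  60.4]
0.431 [33.6  4.7 67. ]
0.479 [39.   5.5 73.4]
0.527 [44.8  6.3 79.5]
0.575 [50.8  7.1 85.4]
```

Bar gripped. Following the arc, slowly, in two parts.

```bash
python3 -m creep '[{"x":0.001,"y":0,"z":0.004,"spin":0},{"x":0.0023,"y":0.0003,"z":0.008,"spin":0},{"x":0.0035,"y":0.0005,"z":0.012,"spin":0},{"x":0.005,"y":0.0007,"z":0.016,"spin":0},{"x":0.0065,"y":0.0009,"z":0.02,"spin":0},{"x":0.008,"y":0.0011,"z":0.024,"spin":0},{"x":0.0097,"y":0.0013,"z":0.028,"spin":0},{"x":0.0114,"y":0.0016,"z":0.0316,"spin":0},{"x":0.0132,"y":0.0018,"z":0.0354,"spin":0},{"x":0.0151,"y":0.0021,"z":0.0391,"spin":0},{"x":0.0193,"y":0.0027,"z":0.0464,"spin":0},{"x":0.0193,"y":0.0027,"z":0.0464,"spin":0}]' - 45
```

```text
time: 17.18
ee_pos: [0.5191, 0.1895, 0.1799]
eef_rot: [0.998, 0.07, -0.002, 0.001]
ft_force: [-12.3, -2.1, 0.0]
width: 0.0105
```

```bash
cat > v.py <<'E'
from h import *
import sys
c=cam("scene"); cv2.imwrite(sys.argv[1],cv2.resize(c["pixels"][120:270,210:390],None,fx=4,fy=4,interpolation=cv2.INTER_CUBIC))
for n,c in(("scene",c),("top",cam("top"))):
    # cover surface angle: points in labeller frame (yaw .14, origin .5836,.099)
    P=pts(c)-[.5836,.099,0]; x=P[...,0]*np.cos(.14)+P[...,1]*np.sin(.14); y=-P[...,0]*np.sin(.14)+P[...,1]*np.cos(.14); z=P[...,2]
    bright=c["pixels"].min(2)>(140 if n=="scene" else 120)
    for yl,yh in((30,60),(60,140),(140,172)):
        m=(x>-.08)&(x<.085)&(y>yl/1e3)&(y<yh/1e3)&(z>.085)&(z<.25)&(c["z_map"]>0)&bright
        if m.sum()>20:
            a=np.polyfit(x[m],z[m],1); print(n,yl,yh,m.sum(),"cover angle",-np.arctan(a[0]).round(3),"z@hinge",np.polyval(a,.1).round(3),"res",np.std(z[m]-np.polyval(a,x[m])).round(4))
s=r.read_state();print(s["ee_pos"],s["ft_force"],s["width"])
E
python3 v.py pics/s5.png
```

```text
scene 30 60 311 cover angle 0.276 z@hinge 0.088 res 0.0015
scene 60 140 349 cover angle 0.293 z@hinge 0.088 res 0.0105
scene 140 172 206 cover angle 0.277 z@hinge 0.088 res 0.0016
[0.51892352 0.18951003 0.1795592 ] [-11.99928747  -2.58753695  -0.25031306] 0.01035015460123844
```

View pics/s5.png

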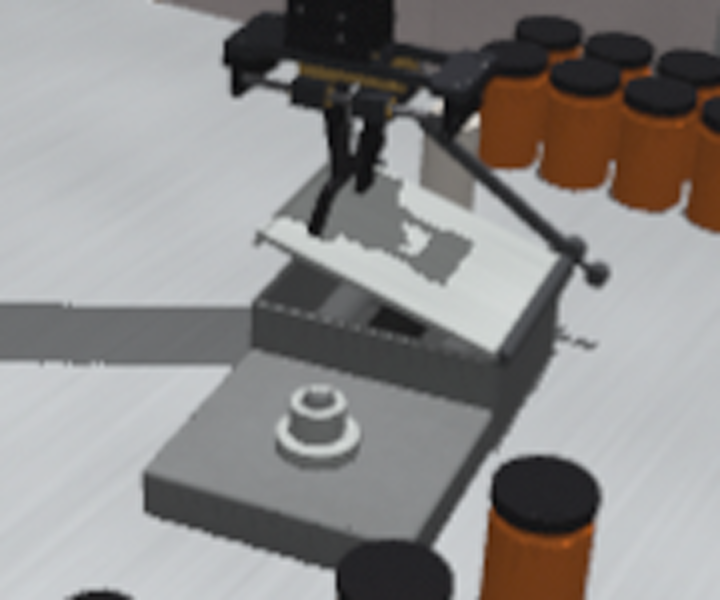

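The cover is following the fingers: its edge is lifted and the bar is between the pads at about (345,185). Its angle is 0.277 rad against 0.288 commanded, so I continue to 0.575.

```bash
python3 -m creep '[{"x":0.002,"y":0.0003,"z":0.0038,"spin":0},{"x":0.0043,"y":0.0006,"z":0.0075,"spin":0},{"x":0.0066,"y":0.0009,"z":0.011,"spin":0},{"x":0.009,"y":0.0013,"z":0.0145,"spin":0},{"x":0.0115,"y":0.0016,"z":0.018,"spin":0},{"x":0.014,"y":0.002,"z":0.0215,"spin":0},{"x":0.0168,"y":0.0024,"z":0.025,"spin":0},{"x":0.0195,"y":0.0028,"z":0.028,"spin":0},{"x":0.022,"y":0.0032,"z":0.0312,"spin":0},{"x":0.0252,"y":0.0036,"z":0.0345,"spin":0},{"x":0.0282,"y":0.004,"z":0.0375,"spin":0},{"x":0.031,"y":0.0044,"z":0.0405,"spin":0}]' && python3 -m creep '[{"x":0,"y":0,"z":0,"spin":0},{"x":0,"y":0,"z":0,"spin":0},{"x":0,"y":0,"z":0,"spin":0},{"x":0,"y":0,"z":0,"spin":0}]'; python3 v.py pics/s6.png
python3 - <<'E'
from h import *
c=cam("scene"); cv2.imwrite("pics/s7.png",cv2.resize(c["pixels"][130:215,290:380],None,fx=8,fy=7,interpolation=cv2.INTER_CUBIC))
E
```

```text
time: 18.77
ee_pos: [0.5501, 0.194, 0.2207]
eef_rot: [0.998, 0.07, -0.002, 0.001]
ft_force: [-15.3, -2.9, 5.5]
width: 0.011
time: 19.27
ee_pos: [0.5502, 0.194, 0.2209]
eef_rot: [0.998, 0.07, -0.002, 0.001]
ft_force: [-13.7, -2.9, 5.1]
width: 0.0105
scene 30 60 316 cover angle 0.563 z@hinge 0.089 res 0.0016
scene 60 140 245 cover angle 0.557 z@hinge 0.089 res 0.0017
scene 140 172 174 cover angle 0.572 z@hinge 0.089 res 0.0042
[0.55021166 0.19401101 0.22091832] [-14.40191949  -2.73147344   5.60631444] 0.010689843272526135
```

View pics/s6.png

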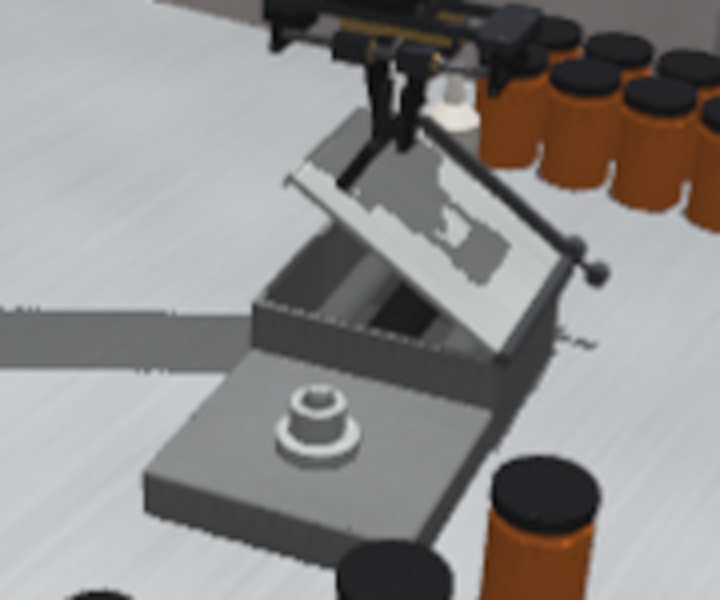

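The cover sits next to the pointer, about 0.56 rad against roughly 0.575–0.585 for the pointer. I make a small correction upwards that also relieves the radial push.

```bash
python3 -m creep '[{"x":0.0007,"y":0.0001,"z":0.0012,"spin":0},{"x":0.0013,"y":0.0002,"z":0.0025,"spin":0},{"x":0.0013,"y":0.0002,"z":0.0025,"spin":0},{"x":0.0013,"y":0.0002,"z":0.0025,"spin":0},{"x":0.0013,"y":0.0002,"z":0.0025,"spin":0},{"x":0.0013,"y":0.0002,"z":0.0025,"spin":0},{"x":0.0013,"y":0.0002,"z":0.0025,"spin":0}]'; python3 v.py pics/s8.png
python3 - <<'E'
from h import *
T=cam("top"); cv2.imwrite("pics/t9.png",np.hstack([cv2.resize(T["pixels"][170:250,165:245],(400,400)),cv2.resize(cam("scene")["pixels"][130:210,295:375],(400,400))]))
P=pts(T)-[.5836,.099,0]; x=P[...,0]*np.cos(.14)+P[...,1]*np.sin(.14); y=-P[...,0]*np.sin(.14)+P[...,1]*np.cos(.14); z=P[...,2]
for nm,a,b in(("pointer",.192,.21),("cover +y strip",.165,.182)):
    m=(x>-.08)&(x<.08)&(y>a)&(y<b)&(z>.09)&(z<.22)
    f=np.polyfit(x[m],z[m],1); e=z[m]-np.polyval(f,x[m]); i=abs(e)<.006; f=np.polyfit(x[m][i],z[m][i],1)
    print(nm,m.sum(),-np.arctan(f[0]).round(3),"z at x=-.04",np.polyval(f,-.04).round(4))
E
```

```text
time: 20.3
ee_pos: [0.5521, 0.1943, 0.2228]
eef_rot: [0.998, 0.07, -0.001, 0.0]
ft_force: [-7.6, -0.1, -1.4]
width: 0.0108
scene 30 60 322 cover angle 0.578 z@hinge 0.089 res 0.0018
scene 60 140 233 cover angle 0.607 z@hinge 0.087 res 0.0052
scene 140 172 172 cover angle 0.58 z@hinge 0.089 res 0.0018
[0.5520905  0.19423833 0.22279669] [-6.87623578 -1.12239193 -1.07739721] 0.010591443337121502
pointer 2 0.246 z at x=-.04 0.1771
cover +y strip 3 -1.172 z at x=-.04 0.2709
```

View pics/t9.png

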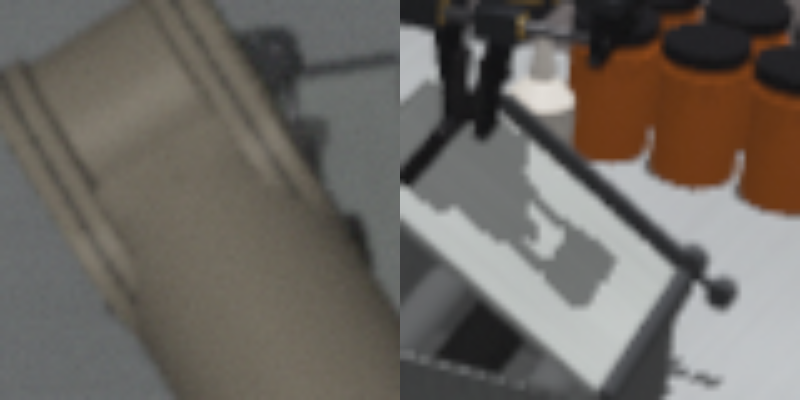

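The top view is blocked by the arm. In the scene view the cover lies parallel to the pointer and right beside it, at 0.579 rad, and the pointer is unmoved. Handing in.

```bash
python3 -m creep '[{"x":0,"y":0,"z":0,"spin":0},{"x":0,"y":0,"z":0,"spin":0},{"x":0,"y":0,"z":0,"spin":0}]'; python3 -c "
from bench import r
print(r.close_job())"
```

```text
time: 20.88
ee_pos: [0.5521, 0.1942, 0.2228]
eef_rot: [0.998, 0.07, -0.001, 0.0]
ft_force: [-8.0, -1.5, -1.4]
width: 0.0103
the job is handed in; nothing more can be done
None
```

The labeller is ready for the new roll: both rings are home on the spindle and the gripper is holding the cover steady at the pointer. I handed the job in at 20.9 s; it reports no verdict.

- **Rings:** The flange went on first and the collar on top, each released. Their top faces measured about 53.6 mm and 79.6 mm above the table, against 54 and 80 mm expected. The last pictures showed both still seated.
- **Cover:** It is held at about 0.579 rad; my pointer estimate is 0.575–0.59 rad. The grip was set to 45 N, with the fingers closed to about 10.5 mm on the 12 mm bar. The tool pose did not change over the last readings.
- **Other objects:** The pointer looked unmoved in the last scene picture, judged by eye. The arm made no moves near the jars, glue bottle or wrench, but I did not measure their positions again.

**Checks that failed or disagreed:**
- The final top-camera check of pointer and cover failed because the arm blocked the view. The final pin alignment therefore rests on the scene camera and the pointer angle measured at the start.
- The scene-camera fit of the cover's middle strip read 0.607 rad, probably because the handle and fingers cross it. The two side strips read 0.578 and 0.580.

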